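Get the flat grater out of its caddy and lay it across the bowl

ROBOT

A 6-joint arm with a two-finger parallel gripper is mounted at the origin on a cart in front of the work surface, level with it; the furniture and walls round the work are solid. World frame = base frame: x ahead of the robot, y to its left, z up, the work surface at z = 0. Lengths are in m, angles in rad, forces in N, time in s.
With the tool pointing down it reaches from about 0.2 to 0.875 m from the base axis. Payload 3.4 kg.
Tool frame: the origin (TCP) lies midway between the tips of the shut fingers; the grasp point (between the pads) lies 19 mm behind it; z points along the fingers, y is the line along which they close (so a half turn about z gives the same grasp; the last joint's range is limited). The gripper opens to 94 mm and grips with 3 to 60 N. Pads are 16 mm wide; open, the fingers measure 119 mm over their backs; the gripper's body (75 mm by 177 mm) begins 78 mm behind the grasp point.
Start: joints at [-1.264, 0.276, 1.505, -0, 1.361, -0.121], TCP at [0.239, -0.523, 0.168] pointing down, gripper open.
Joint ranges: [-2.89, 2.89], [-0.75, 2.08], [0.22, 2.7], [-1.18, 4.32], [0.11, 2.71], [-2.7, 2.7]. Speed limits (rad/s): [2.57, 2.57, 3.14, 3.14, 3.14, 3.14].

INTERFACE

Orientations are given as a unit quaternion [x, y, z, w].
In Python, from rig import telemetry, imaging, ticket gives the robot as it stands. The module is installed in compiled form; this text tells all that it offers.
- The arm moves only by the tool step_arm, never from a script. Its argument "targets" is a list that holds one entry, the list of rows, each a list of 7 numbers: the opening, from -1 (shut) to 1 (fully open), then the shift along the world's x, y, z as a fraction of full scale, then the turn, a rotation vector about the world's x, y, z as a fraction of full scale. In form: [[[jaw, x, y, z, ax, ay, az], ...]]. A call has 1 to 12 rows; each row shifts and turns the commanded pose from where the row before left it; what a row does not reach is not made up. Full scale, the value 1, is 0.15 m for a shift and 30 degrees for a turn. A row lasts 1/10 s, in which the tool goes at most 50 mm and 8.59 degrees, less where a joint would pass 70% of its speed; a pose out of reach is approached as far as the arm can. A call with a number of a shift or a turn outside -1 to 1 is refused whole. A call with a gripper value outside its range is refused whole. The fingers move at their own pace and stop on an object; "squeeze" is the grip in N (left out, the last holds). Time passes only in rows, so rows that do not move let the fingers close. It gives the time, the measured TCP pose, the force, the opening and the grip force at its end, in the units of the state.
- telemetry.sense(): the state, without advancing time (a new reading comes with each control period).
- imaging.get_image(name): name is "scene" or "top"; returns a dict with "pixels" (480x640x3 uint8, blue, green, red), "depth" (480x640 float32, m along the optical axis (not along the pixel's ray), 0 where there is no reading), "camera_matrix" (3x3 intrinsics, pixels), "extrinsics" (4x4, takes a point from world to camera coordinates). Camera axes: x right, y down, z forward; pixel columns grow to the right and rows downward; lengths in m; the calibration is good to about 2 mm. A picture is of the moment at which its call begins.
- ticket.finish_job(): hands the job in; it is judged then, once.
The state is a dict: "time": time; "joint_pos": joint angles; "joint_velocities": joint speeds; "effort": joint torques, N m; "position": TCP position; "ee_rot": TCP orientation; "force": force on the tool from outside, world axes, zero at the start; "wrist_torque": the same for the moment, N m; "gripper_width": finger opening in m; "grasp_force": force on a finger pad.
Only numpy, scipy, OpenCV 4.12 (cv2) and the standard library are available. Lean on these libraries where they do the work, as an engineer would, in place of code of your own. Each camera call takes 0.05 s, during which the arm holds its last target. There are 200 camera calls.

TASK

The flat grater lies flush in its wooden caddy where no finger can get beside it: slide it along the caddy until its front end sticks well out over the open gap, then pick it up by that end and lay it flat on the bare worktop. Let go, take it again by its middle, and lay it gently, level and centred, across the bowl with both ends resting on the rim, ready for grating. Leave the bowl where it stands and do not disturb the other things.

Things in the scene. Friction and masses are not known exactly. Their poses are not given: they have to be found in the camera images.
- grater: flat hand grater, rigid plate 200 mm long (its x), 56 wide (y), 10 thick (z), 0.11 to 0.22 kg: wooden frame, steel panel with small teeth. Its top is rough: fingertips pressing on it (5 N is enough) drag it along. Origin: centre of its underside. Front end at its -x. Starts in the caddy, teeth up, axes parallel to the caddy's, front end 8 to 22 mm behind the deck's lip
- grater_front (a point): the middle of the grater's front end at its underside (100 mm to -x of its origin)
- caddy: slick waxed wooden caddy fixed to the worktop, yaw within 0.25 rad. Origin: on the worktop below the front lip of its deck; x points back along the deck, away from the robot; z up. The deck (top z = 45 mm) is a channel 60 mm wide, 226 mm long, open at the lip, between two 12 mm thick cheeks (84 mm over all, tops at z = 56 mm, 1 mm above the grater's top), closed at the far end
- caddy_lip (a point): middle of the deck's front lip, on the deck's top (45 mm over the worktop); axes as the caddy's. In front of it (-x) is an open gap 60 mm long with only a low foot beam under it (30 mm wide, 12 mm high)
- bowl: loose grey stoneware bowl, 0.5 kg, round, about 170 mm across the outside of the rim (about 155 mm inside), rim 94 to 97 mm above the worktop, hollow. Origin: centre of its underside, on the worktop
- tin: closed food tin, upright, 75 mm across, 58 mm high; bystander. Origin: centre of its underside. It stands near the front edge of a long wall shelf that overhangs the back of the worktop: shelf from x = 0.62 m backwards, underside 438 mm above the worktop; keep wrist and arm clear of it
- spice_jar: spice jar with dark cap, upright, 41 mm across, 105 mm high; bystander. Origin: centre of its underside
- salt_cellar: round stone salt cellar with wooden lid, 92 mm across, 76 mm high; bystander. Origin: centre of its underside
- mug: blue-grey mug, 78 mm across, 117 mm with its handle, 97 mm high; bystander. Origin: at its underside, 19 mm from the axis of the cup towards the handle
- caddy_stop (a point): foot of the caddy's stop post, at its face, 60 mm in front of the lip (caddy x = -60 mm), on the worktop: a post 30 mm wide, 14 mm thick, 62 mm high that lets the grater overhang the lip by at most 60 mm

How it is judged:
By the outcome, as a careful person would: the job done as asked, in the order asked, and still so for the second after the job is handed in, with the robot touching nothing.
It also fails if it takes over 64 s, if anything falls off the work surface, if the arm or the gripper's body presses on something with over 40 N, if the wrist force passes 120 N, or if a joint passes its speed limit or range.

## Working session

There is one attempt and no reset: what is moved stays moved. The work goes in short steps, Python scripts to look and compute and a tool call to move; the robot and the scene stay as the last step left them, time stands still between calls to the robot, and variables do not carry over. Pictures are saved under pics/ and viewed, at most 14 in all, crops included, and the job is handed in when it is done.

Besides the shell and the picture viewer there is one more tool, called after "Emit:" as a command line: name --argument value ..., lists and objects as JSON in quotes. step_arm: Moves the arm, as the interface text tells. Shift numbers are shares of 0.15 m and turn numbers shares of 30 degrees, none past 1 either way. Its arguments: {"type":"object","properties":{"targets":{"type":"array"},"squeeze":{"type":"number"}},"required":["targets"]}

```bash
mkdir -p pics
cat > h.py <<'E'
import numpy as np, cv2
from rig import telemetry, imaging, ticket
def grab(n):
    d=imaging.get_image(n); K=d["camera_matrix"]; T=np.array(d["extrinsics"])
    z=d["depth"]; v,u=np.mgrid[:480,:640]
    P=np.stack([(u-K[0][2])/K[0][0]*z,(v-K[1][2])/K[1][1]*z,z],-1)
    W=(P-T[:3,3])@T[:3,:3]; W[z==0]=np.nan
    return d["pixels"],W
E
python3 - <<'E'
from h import *
for n in("top","scene"):
    p,W=grab(n); cv2.imwrite(f"pics/{n}0.png",p); np.save(f"{n}0.npy",W)
s=telemetry.sense(); print(s)
E
```

```text
{'time': 0.1, 'joint_pos': array([-1.26397754e+00,  2.76558451e-01,  1.50596199e+00, -5.56243173e-06,
        1.36070634e+00, -1.20981292e-01]), 'joint_velocities': array([-1.82105008e-03, -1.88429212e-04, -2.92642127e-03,  9.73335441e-04,
       -2.66795463e-04,  5.67006255e-05]), 'effort': array([ 2.30548678e-03, -4.05454051e+01, -2.37780046e+01,  7.03664543e-02,
        2.98945501e-02, -5.73715965e-05]), 'position': array([ 0.23838581, -0.52265214,  0.16759382]), 'ee_rot': array([ 9.77210027e-01,  2.12273160e-01, -7.85192618e-05, -8.13287460e-04]), 'force': array([ 0.07546957,  0.42084454, -0.87841243]), 'wrist_torque': array([-0.04917837,  0.02097116,  0.03671265]), 'grasp_force': 0.0, 'gripper_width': 0.09419636688110425}
```

View pics/top0.png

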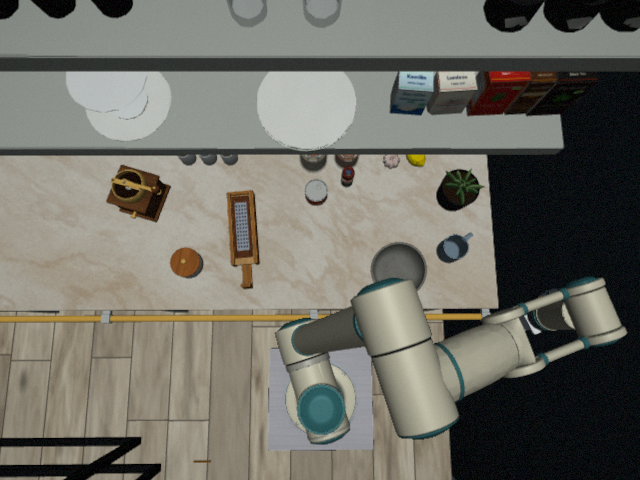

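View pics/scene0.png

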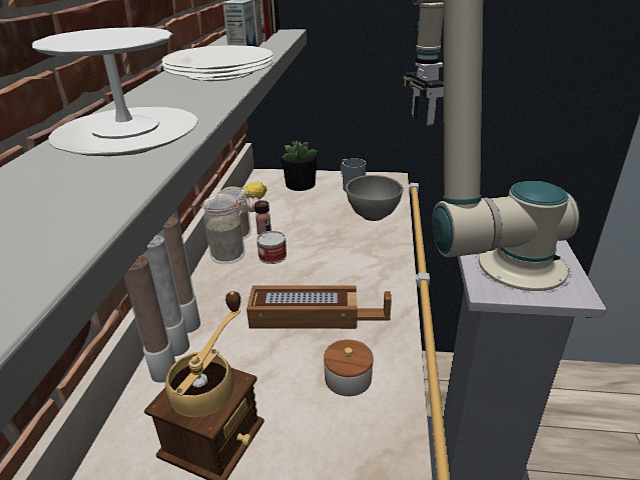

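The top view shows the caddy at about (243,235) with its stop post at (247,285), the bowl at (400,270), tin (316,191), jar (347,177), salt cellar (186,262) and mug (453,247). The scene view shows the same layout, with the gripper off to the right clear of everything.

Run:
```python
from h import *
W=np.load("top0.npy"); p=cv2.imread("pics/top0.png")
def box(r0,r1,c0,c1,z0,z1):
    w=W[r0:r1,c0:c1]; m=(w[...,2]>z0)&(w[...,2]<z1); return w[m],m
print("table z",np.nanmedian(W[240:300,290:350,2]), "res mm",W[240,300]-W[240,301])
for nm,b in dict(caddy=(180,292,215,270,.04,.08),post=(262,295,235,262,.05,.08),bowl=(235,300,365,435,.085,.105),tin=(175,206,300,330,.045,.07),jar=(160,190,338,358,.09,.12),salt=(242,282,165,208,.05,.09),mug=(230,265,435,478,.08,.11)).items():
    q,m=box(*b); mm=np.float32(q[:,:2]); r=cv2.minAreaRect(mm); c,rad=cv2.minEnclosingCircle(mm)
    print(nm,len(q),"circ",np.round(c,4),round(rad,4),"rect",np.round(r[0],4),np.round(r[1],4),round(r[2],2),"z",np.round(np.percentile(q[:,2],[5,50,95]),4))
# caddy main, grater panel (gray) 
w=W[180:270,220:270]; hsv=cv2.cvtColor(p,cv2.COLOR_BGR2HSV)[180:270,220:270]
m=(w[...,2]>.045)&(w[...,2]<.065)&(hsv[...,1]<80); q=np.float32(w[m][:,:2]); print("panel",len(q),cv2.minAreaRect(q))
cv2.imwrite("pics/crop0.png",cv2.resize(p[175:295,200:290],None,fx=6,fy=5,interpolation=cv2.INTER_NEAREST)[:600])
```

```text
table z -0.0007251642214759491 res mm [-0.00017807  0.00324434  0.0010015 ]
caddy 2005 circ [0.4939 0.242 ] 0.1573 rect [0.4925 0.2462] [0.3122 0.0854] 5.29 z [0.0448 0.0538 0.0602]
post 51 circ [0.3763 0.2205] 0.0456 rect [0.3764 0.2212] [0.0341 0.0849] 80.75 z [0.0513 0.0596 0.0666]
bowl 280 circ [ 0.3873 -0.2355] 0.0858 rect [ 0.4024 -0.239 ] [0.1687 0.1371] 79.25 z [0.0871 0.0925 0.098 ]
tin 424 circ [0.6474 0.0142] 0.0383 rect [0.6469 0.0142] [0.0744 0.0723] 20.72 z [0.0486 0.0545 0.0598]
jar 159 circ [ 0.7051 -0.0845] 0.0351 rect [ 0.7032 -0.0871] [0.066  0.0383] 2.13 z [0.0928 0.1035 0.11  ]
salt 696 circ [0.4157 0.4228] 0.0466 rect [0.416  0.4226] [0.0888 0.0916] 2.28 z [0.0545 0.0597 0.0659]
mug 184 circ [ 0.4678 -0.4231] 0.0558 rect [ 0.4565 -0.4241] [0.0762 0.1013] 8.18 z [0.0817 0.091  0.099 ]
panel 642 ((0.5088391304016113, 0.25817978382110596), (0.20519642531871796, 0.07521813362836838), 9.169262886047363)
```

View pics/crop0.png

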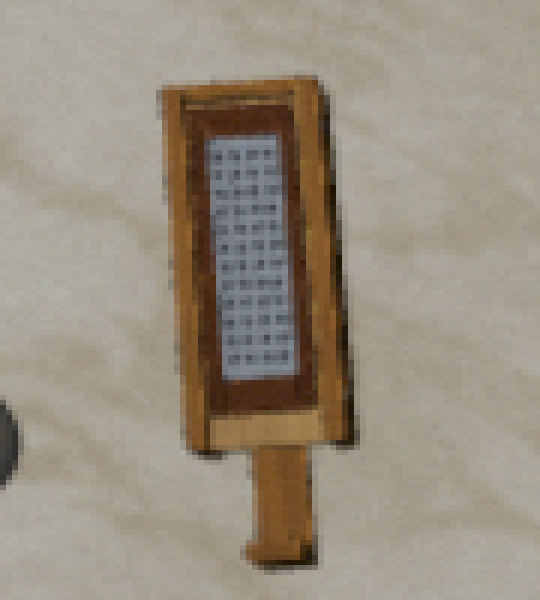

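The crop shows the caddy rect (rim corners about (165,90),(320,78),(350,445),(190,452)), the dark grater frame inside, a lip strip in front of it, and beam with post at (280,550). I'll refine with rays onto planes.

```bash
cat >> h.py <<'E'
def rays(d,uv,z):
    K=np.array(d["camera_matrix"]);T=np.array(d["extrinsics"]);R=T[:3,:3];C=-R.T@T[:3,3]
    uv=np.atleast_2d(uv).astype(float); r=np.c_[uv,np.ones(len(uv))]@np.linalg.inv(K).T@R
    return (C+r*((z-C[2])/r[:,2])[:,None])[:,:2]
def big(m):
    c,_=cv2.findContours(m.astype(np.uint8),0,cv2.CHAIN_APPROX_NONE); return max(c,key=cv2.contourArea)[:,0].astype(np.float64)
E
python3 - <<'E'
from h import *
d=imaging.get_image("top"); p=d["pixels"]; hsv=cv2.cvtColor(p,cv2.COLOR_BGR2HSV)
def reg(m): 
    o=np.zeros((480,640),bool); o[180:292,222:268]=m[180:292,222:268]; return o
S,V=hsv[...,1],hsv[...,2]
for c in((250,200),(233,225),(253,225),(242,240),(236,240),(243,258),(247,270),(225,240)):print(c,hsv[c[1],c[0]],p[c[1],c[0]])
sat=reg((S>100)); 
o=np.zeros_like(sat); o[:265]=sat[:265]
gr=reg((S<90)&(p[...,0].astype(int)>p[...,2])&(V<190)); dark=reg((S>100)&(V<115))
for n,m,z in(("outer",o,.056),("panel",gr,.055),("frame",dark,.055)):
    m=cv2.morphologyEx(m.astype(np.uint8),cv2.MORPH_CLOSE,np.ones((3,3)))
    c=big(m); w=rays(d,c,z); print(n,m.sum(),cv2.minAreaRect(np.float32(w)))
E
```

```text
(250, 200) [ 16 169 122] [ 41  83 122]
(233, 225) [ 11 179  64] [19 35 64]
(253, 225) [ 15 177 130] [ 40  86 130]
(242, 240) [108  23 135] [135 128 123]
(236, 240) [ 5 38 87] [74 76 87]
(243, 258) [ 17 127 154] [ 77 121 154]
(247, 270) [ 15 164 115] [ 41  78 115]
(225, 240) [ 18  36 164] [141 155 164]
outer 1390 ((0.5265064239501953, 0.24605023860931396), (0.2388591319322586, 0.08796636015176773), 5.236553192138672)
panel 561 ((0.5311029553413391, 0.249655619263649), (0.15489190816879272, 0.03695673495531082), 5.184718132019043)
frame 851 ((0.524713397026062, 0.24106527864933014), (0.23379917442798615, 0.0822572410106659), 3.627781629562378)
```

Emit:
step_arm --targets '[[[-1,0.1,0.26,0,0,0,-0.03],[-1,0.1,0.26,0,0,0,-0.03],[-1,0.1,0.26,0,0,0,-0.03],[-1,0.1,0.26,0,0,0,-0.03],[-1,0.1,0.26,0,0,0,-0.03],[-1,0.1,0.26,0,0,0,-0.03],[-1,0.1,0.26,0,0,0,-0.03],[-1,0.1,0.26,0,0,0,-0.03],[-1,0.1,0.26,0,0,0,-0.03],[-1,0.1,0.26,0,0,0,-0.03],[-1,0.1,0.26,0,0,0,-0.03],[-1,0.1,0.26,0,0,0,-0.03]]]' --squeeze 40

```text
time: 1.35
position: [0.4187, -0.0535, 0.1684]
ee_rot: [0.993, 0.119, 0.0, 0.0]
force: [0.2, -0.1, -0.2]
gripper_width: 0.0021
grasp_force: 0.0
```

Emit:
step_arm --targets '[[[-1,0.1,0.25,0,0,0,-0.035],[-1,0.1,0.25,0,0,0,-0.035],[-1,0.1,0.25,0,0,0,-0.035],[-1,0.1,0.25,0,0,0,-0.035],[-1,0.1,0.25,0,0,0,-0.035],[-1,0.1,0.25,0,0,0,-0.035],[-1,0.1,0.25,-0.15,0,0,-0.035],[-1,0.04,0.22,-0.15,0,0,-0.035],[-1,0,0,-0.15,0,0,0],[-1,0,0,-0.1,0,0,0],[-1,0,0,0,0,0,0]]]'

```text
time: 2.45
position: [0.5272, 0.24, 0.0831]
ee_rot: [0.999, 0.047, -0.003, 0.001]
force: [-1.0, 0.4, -0.4]
gripper_width: 0.0008
grasp_force: 0.0
```

Run:
```python
from h import *
print(telemetry.sense()["position"],telemetry.sense()["force"])
a,_=grab("top");cv2.imwrite("pics/t1.png",a)
b,_=grab("scene"); 
cv2.imwrite("pics/m1.png",np.hstack([cv2.resize(a[170:310,190:430],(480,280)),b[200:480,190:450]]))
```

```text
[0.52719961 0.23997922 0.08311096] [-0.96152946  0.37449198 -0.41153366]
```

View pics/m1.png

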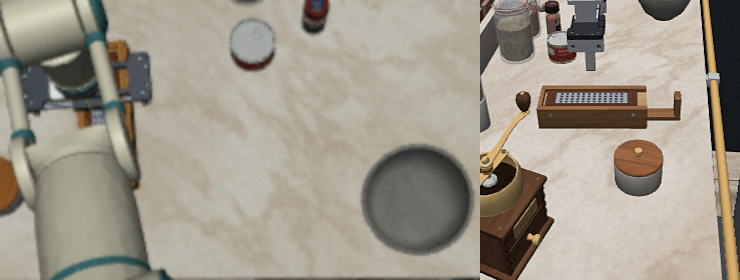

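The mosaic shows the shut fingers hovering over the grater; the bowl is now unobstructed (about (398,270) in the full image). I measure the bowl rim from this frame and go down.

Run:
```python
from h import *
d=imaging.get_image("top"); p=d["pixels"]; hsv=cv2.cvtColor(p,cv2.COLOR_BGR2HSV)
m=np.zeros((480,640),np.uint8); m[235:306,365:435]=(hsv[235:306,365:435,2]<135)
c=big(cv2.morphologyEx(m,cv2.MORPH_OPEN,np.ones((3,3))))
w=rays(d,c,.0955); print(cv2.minEnclosingCircle(np.float32(w)),cv2.fitEllipse(np.float32(w)),w.min(0),w.max(0))
```

```text
((0.38785886764526367, -0.23549386858940125), 0.08610687404870987) ((0.38672295212745667, -0.23620422184467316), (0.1642557978630066, 0.16986024379730225), 39.68305587768555) [ 0.30250831 -0.32051412] [ 0.47000534 -0.15250348]
```

Emit:
step_arm --targets '[[[-1,0.02,0.05,-0.05,0,0,0],[-1,0,0,-0.05,0,0,0],[-1,0,0,-0.05,0,0,0],[-1,0,0,0,0,0,0],[-1,0,0,0,0,0,0]]]'

```text
time: 3.1
position: [0.5323, 0.2476, 0.0631]
ee_rot: [0.999, 0.046, -0.0, 0.0]
force: [0.2, 0.6, 0.0]
gripper_width: 0.0004
grasp_force: 0.0
```

Emit:
step_arm --targets '[[[-1,0,0,-0.02,0,0,0],[-1,0,0,-0.02,0,0,0],[-1,0,0,-0.01,0,0,0],[-1,0,0,0,0,0,0]]]'

```text
time: 3.5
position: [0.5324, 0.2477, 0.0556]
ee_rot: [0.999, 0.046, -0.0, 0.0]
force: [0.9, -1.5, 0.4]
gripper_width: 0.0001
grasp_force: 0.0
```

Emit:
step_arm --targets '[[[-1,0,0,-0.01,0,0,0],[-1,0,0,0,0,0,0]]]'

```text
time: 3.7
position: [0.5325, 0.2477, 0.0543]
ee_rot: [0.999, 0.046, -0.0, 0.0]
force: [0.1, 0.4, 0.4]
gripper_width: 0.0007
grasp_force: 0.0
```

Emit:
step_arm --targets '[[[-1,0,0,-0.01,0,0,0],[-1,0,0,0,0,0,0]]]'

```text
time: 3.9
position: [0.5325, 0.2477, 0.0528]
ee_rot: [0.999, 0.046, -0.0, 0.0]
force: [0.5, -0.3, 0.1]
gripper_width: 0.0005
grasp_force: 0.0
```

Emit:
step_arm --targets '[[[-1,0,0,-0.007,0,0,0],[-1,0,0,0,0,0,0]]]'

```text
time: 4.1
position: [0.5325, 0.2478, 0.0517]
ee_rot: [0.999, 0.046, -0.0, 0.0]
force: [0.4, -0.8, 0.9]
gripper_width: 0.0003
grasp_force: 0.0
```

Emit:
step_arm --targets '[[[-1,0,0,-0.007,0,0,0],[-1,0,0,0,0,0,0]]]'

```text
time: 4.3
position: [0.5325, 0.2477, 0.0507]
ee_rot: [0.999, 0.046, -0.0, 0.0]
force: [-0.4, 1.6, 0.3]
gripper_width: 0.0004
grasp_force: 0.0
```

Emit:
step_arm --targets '[[[-1,0,0,-0.007,0,0,0],[-1,0,0,-0.007,0,0,0],[-1,0,0,0,0,0,0]]]'

```text
time: 4.6
position: [0.5324, 0.2477, 0.0485]
ee_rot: [0.999, 0.046, -0.0, 0.0]
force: [0.0, 0.1, -0.2]
gripper_width: 0.0006
grasp_force: 0.0
```

Run:
```python
from h import *
s=telemetry.sense();print(s["position"],s["force"],s["effort"])
b,_=grab("scene"); 
cv2.imwrite("pics/m2.png",cv2.resize(b[220:340,230:400],None,fx=4,fy=4,interpolation=cv2.INTER_CUBIC))
```

```text
[0.53236484 0.24774782 0.04848123] [ 0.00386238  0.14125666 -0.21635802] [-2.79919288e-03 -4.37230861e+01 -2.08247781e+01 -1.35104579e-03
 -9.28337895e-02 -1.12618597e-06]
```

View pics/m2.png

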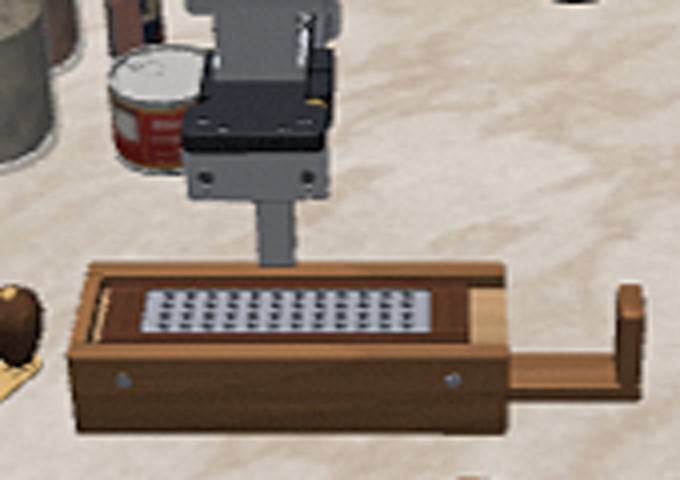

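The view shows the fingertip at about (277,265), apparently behind the far cheek, not above the grater, which disagrees with my lateral estimate. I check the two cameras against each other and against the TCP.

Run:
```python
from h import *
s=telemetry.sense();tcp=s["position"]
for n in("top","scene"):
    d=imaging.get_image(n);K=np.array(d["camera_matrix"]);T=np.array(d["extrinsics"])
    for P in(tcp,[0,0,0],[.408,.237,.045],[.387,-.236,.0955],[.647,.014,.058]):
        c=T[:3,:3]@np.array(P)+T[:3,3]; u=K@c/c[2]; print(n,np.round(P,3),np.round(u[:2],1))
    print(np.round(K,1).tolist(),np.round(-T[:3,:3].T@T[:3,3],3), np.round(T[:3,:3],3).tolist())
d=imaging.get_image("scene")
print("scene rays z=.055: panel corners",rays(d,[[230+143/4,220+290/4],[230+430/4,220+290/4],[230+432/4,220+332/4],[230+140/4,220+332/4]],.055))
print("lip corners z.056",rays(d,[[230+505/4,220+265/4],[230+507/4,220+348/4]],.056))
W=np.load("scene0.npy");print("depth panel",W[298,290:330:10])
W=np.load("top0.npy");print("depth panel top",W[225,238:246:3])
```

```text
top [0.532 0.248 0.049] [242.2 225.8]
top [0 0 0] [320.8 398.8]
top [0.408 0.237 0.045] [244.7 264.8]
top [ 0.387 -0.236  0.096] [398.4 268.9]
top [0.647 0.014 0.058] [315.6 190.1]
[[475.5, 0.0, 320.7], [0.0, 475.5, 234.2], [0.0, 0.0, 1.0]] [0.208 0.012 1.527] [[-0.005, -1.0, 0.008], [-0.98, 0.003, -0.197], [0.197, -0.009, -0.98]]
scene [0.532 0.248 0.049] [299.6 299.1]
scene [0 0 0] [521.4 265. ]
scene [0.408 0.237 0.045] [356.7 300.4]
scene [ 0.387 -0.236  0.096] [372.9 186.7]
scene [0.647 0.014 0.058] [269.9 238. ]
[[489.3, 0.0, 322.1], [0.0, 489.3, 239.6], [0.0, 0.0, 1.0]] [0.372 1.081 0.72 ] [[-0.993, -0.115, -0.022], [-0.042, 0.522, -0.852], [0.109, -0.845, -0.523]]
scene rays z=.055: panel corners [[0.60951805 0.23923814]
 [0.45109237 0.22543772]
 [0.44680602 0.26176023]
 [0.60330471 0.27558086]]
lip corners z.056 [[0.41116888 0.20042656]
 [0.40608367 0.27279932]]
depth panel [[0.55325184 0.25021643 0.05210214]
 [0.5312701  0.24896478 0.05263588]
 [0.5094645  0.24705052 0.05263521]
 [0.48754043 0.24621751 0.05349492]]
depth panel top [[0.53337224 0.25976132 0.05629642]
 [0.53408054 0.250828   0.05297291]
 [0.53354408 0.24097552 0.05527734]]
```

Run:
```python
from h import *
p,W=grab("scene")
for r in range(258,300,3): print(r,np.round(W[r,296:304:3],3).tolist())
s=telemetry.sense();print(s["joint_pos"],s["ee_rot"])
```

```text
258 [[0.518, 0.333, 0.214], [0.513, 0.331, 0.213], [0.507, 0.333, 0.215]]
261 [[0.519, 0.332, 0.207], [0.513, 0.333, 0.208], [0.508, 0.332, 0.207]]
264 [[0.52, 0.328, 0.197], [0.514, 0.328, 0.197], [0.508, 0.328, 0.198]]
267 [[0.52, 0.329, 0.191], [0.515, 0.328, 0.19], [0.509, 0.326, 0.189]]
270 [[0.534, 0.262, 0.136], [0.528, 0.261, 0.136], [0.522, 0.26, 0.136]]
273 [[0.534, 0.261, 0.128], [0.528, 0.26, 0.128], [0.522, 0.257, 0.126]]
276 [[0.536, 0.257, 0.117], [0.529, 0.26, 0.12], [0.523, 0.258, 0.119]]
279 [[0.536, 0.258, 0.11], [0.529, 0.258, 0.111], [0.523, 0.259, 0.112]]
282 [[0.536, 0.261, 0.105], [0.529, 0.26, 0.104], [0.523, 0.258, 0.103]]
285 [[0.536, 0.261, 0.097], [0.53, 0.26, 0.096], [0.524, 0.259, 0.096]]
288 [[0.546, 0.214, 0.053], [0.538, 0.218, 0.056], [0.531, 0.218, 0.057]]
291 [[0.543, 0.229, 0.056], [0.536, 0.229, 0.056], [0.53, 0.23, 0.057]]
294 [[0.542, 0.237, 0.053], [0.536, 0.234, 0.052], [0.529, 0.237, 0.054]]
297 [[0.54, 0.248, 0.054], [0.534, 0.246, 0.053], [0.527, 0.246, 0.053]]
[ 3.17125473e-01  3.82988285e-01  1.65828090e+00 -1.13308152e-04
  1.10029339e+00  1.79525646e+00] [9.98925643e-01 4.63417488e-02 2.79978720e-05 4.46357146e-05]
```

Depth shows the fingertips really are over the grater centre (x 0.53, y 0.248) but at z≈0.094, while the reported TCP z is 0.0485. The reported height is about 45 mm lower than what both cameras (which agree on the worktop and grater) show. I'll go down under force guard and calibrate the offset by contact.

Emit:
step_arm --targets '[[[-1,0,0,-0.06,0,0,0],[-1,0,0,-0.06,0,0,0],[-1,0,0,-0.05,0,0,0],[-1,0,0,-0.03,0,0,0],[-1,0,0,0,0,0,0]]]'

```text
time: 5.35
position: [0.5322, 0.2477, 0.0183]
ee_rot: [0.999, 0.046, -0.0, 0.0]
force: [-0.0, 0.2, -0.3]
gripper_width: 0.0003
grasp_force: 0.0
```

Run:
```python
from h import *
p,W=grab("scene")
for r in range(279,302,2): print(r,np.round(W[r,299],3).tolist())
s=telemetry.sense();print(s["position"],s["force"])
```

```text
279 [0.517, 0.324, 0.16]
281 [0.516, 0.327, 0.157]
283 [0.53, 0.258, 0.1]
285 [0.53, 0.258, 0.095]
287 [0.53, 0.258, 0.09]
289 [0.53, 0.259, 0.085]
291 [0.53, 0.26, 0.08]
293 [0.53, 0.262, 0.076]
295 [0.531, 0.262, 0.071]
297 [0.533, 0.252, 0.058]
299 [0.532, 0.256, 0.055]
301 [0.531, 0.261, 0.054]
[0.53243872 0.2477307  0.01831782] [-0.0576205  -0.70804865  0.3405836 ]
```

Emit:
step_arm --targets '[[[-1,0,0,-0.02,0,0,0],[-1,0,0,-0.01,0,0,0],[-1,0,0,-0.01,0,0,0],[-1,0,0,-0.01,0,0,0],[-1,0,0,0,0,0,0]]]'

```text
time: 5.9
position: [0.5328, 0.2479, 0.0179]
ee_rot: [0.999, 0.047, 0.001, -0.0]
force: [-10.8, -3.7, 40.5]
gripper_width: 0.0002
grasp_force: 19.5
```

Emit:
step_arm --targets '[[[-1,0,0,0.035,0,0,0],[-1,0,0,0,0,0,0]]]'

```text
time: 6.1
position: [0.5337, 0.2482, 0.0181]
ee_rot: [0.999, 0.046, 0.002, -0.0]
force: [-2.4, -0.1, 17.3]
gripper_width: 0.0005
grasp_force: 8.5
```

Emit:
step_arm --targets '[[[-1,-0.03,-0.003,0.005,0,0,0],[-1,-0.04,-0.0036,0,0,0,0],[-1,-0.04,-0.0036,0,0,0,0],[-1,-0.04,-0.0036,0,0,0,0],[-1,-0.04,-0.0036,0,0,0,0],[-1,0,0,0,0,0,0]]]'

```text
time: 6.7
position: [0.5065, 0.2459, 0.0181]
ee_rot: [0.999, 0.046, 0.003, -0.001]
force: [1.4, 0.4, 7.4]
gripper_width: 0.0007
grasp_force: 4.0
```

```bash
cat > g.py <<'E'
from h import *
d=imaging.get_image("scene");p=d["pixels"];s=telemetry.sense();print(s["time"],s["position"],s["force"])
m=(p[...,0].astype(int)>=p[...,2])&(p[...,2]>95); z=np.zeros((480,640),bool); z[288:306,258:395]=m[288:306,258:395]
c=big(cv2.morphologyEx(z.astype(np.uint8),cv2.MORPH_CLOSE,np.ones((3,5))));w=rays(d,c,.055); print("panel",cv2.minAreaRect(np.float32(w)), "minx",w.min(0))
E
python3 g.py
```

```text
6.75 [0.50652616 0.24593067 0.01814135] [1.32503843 0.92948722 7.87182256]
panel ((0.502368688583374, 0.238356351852417), (0.15502718091011047, 0.04960900545120239), 5.040449142456055) minx [0.42359321 0.21369428]
```

Emit:
step_arm --targets '[[[-1,-0.04,-0.0036,0,0,0,0],[-1,-0.04,-0.0036,0,0,0,0],[-1,-0.04,-0.0036,0,0,0,0],[-1,-0.04,-0.0036,0,0,0,0],[-1,-0.04,-0.0036,0,0,0,0],[-1,-0.04,-0.0036,0,0,0,0],[-1,-0.04,-0.0036,0,0,0,0],[-1,0,0,0,0,0,0]]]'

```text
time: 7.55
position: [0.4647, 0.2423, 0.0181]
ee_rot: [0.999, 0.046, 0.003, -0.001]
force: [2.3, 0.1, 8.3]
gripper_width: 0.0006
grasp_force: 4.1
```

```bash
python3 g.py
python3 - <<'E'
from h import *
b,_=grab("scene"); 
cv2.imwrite("pics/m3.png",cv2.resize(b[220:340,230:400],None,fx=4,fy=4,interpolation=cv2.INTER_CUBIC))
E
```

```text
7.6 [0.46464884 0.24225142 0.01813026] [1.88386004 0.11703204 9.10964126]
panel ((0.4602273106575012, 0.23467034101486206), (0.15555714070796967, 0.049547500908374786), 5.040447235107422) minx [0.3809431  0.21002685]
```

View pics/m3.png

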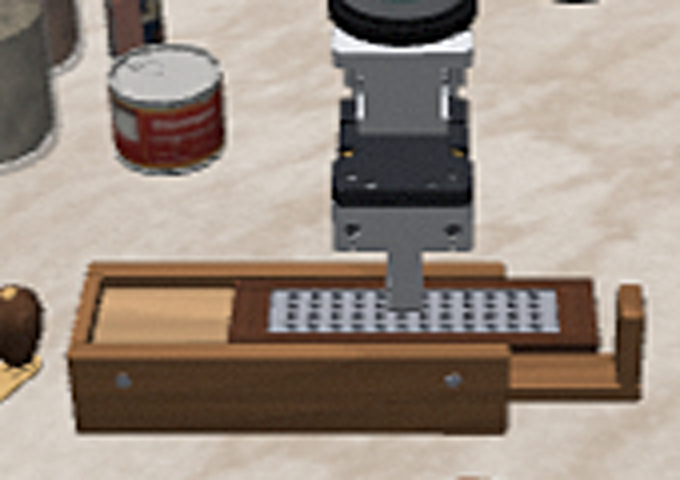

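The grater now overhangs by about 50 mm (front end at (598,315), post at (628,320)). True heights are reported z + ~37 mm. Lift, open, and move to the front end.

Emit:
step_arm --targets '[[[-1,0,0,0.1,0,0,0],[-1,0,0,0.2,0,0,0],[1,-0.1,-0.01,0.04,0,0,0],[1,-0.2,-0.02,0,0,0,0],[1,-0.2,-0.02,0,0,0,0],[1,-0.05,-0.005,0,0,0,0],[1,0,0,0,0,0,0],[1,0,0,0,0,0,0],[1,0,0,0,0,0,0]]]'

```text
time: 8.55
position: [0.381, 0.2335, 0.0681]
ee_rot: [0.999, 0.046, 0.0, -0.0]
force: [0.1, 1.0, -0.1]
gripper_width: 0.0531
grasp_force: 0.0
```

Emit:
step_arm --targets '[[[1,0,0,0,0,0,0],[1,0,0,0,0,0,0],[1,0,0,0,0,0,0],[1,0,0,0,0,0,0],[1,0,0,0,0,0,0],[1,0,0,-0.1,0,0,0],[1,0,0,-0.1,0,0,0],[1,0,0,0,0,0,0]]]'

```text
time: 9.35
position: [0.3779, 0.2324, 0.0368]
ee_rot: [0.999, 0.046, -0.002, 0.001]
force: [-0.3, -0.2, -1.5]
gripper_width: 0.094
grasp_force: 0.0
```

Run:
```python
from h import *
b,W=grab("scene"); s=telemetry.sense();print(s["position"],s["gripper_width"])
cv2.imwrite("pics/m4.png",cv2.resize(b[220:340,280:420],None,fx=5,fy=5,interpolation=cv2.INTER_CUBIC))
```

```text
[0.37878768 0.2328202  0.03769642] 0.09437143878929623
```

View pics/m4.png

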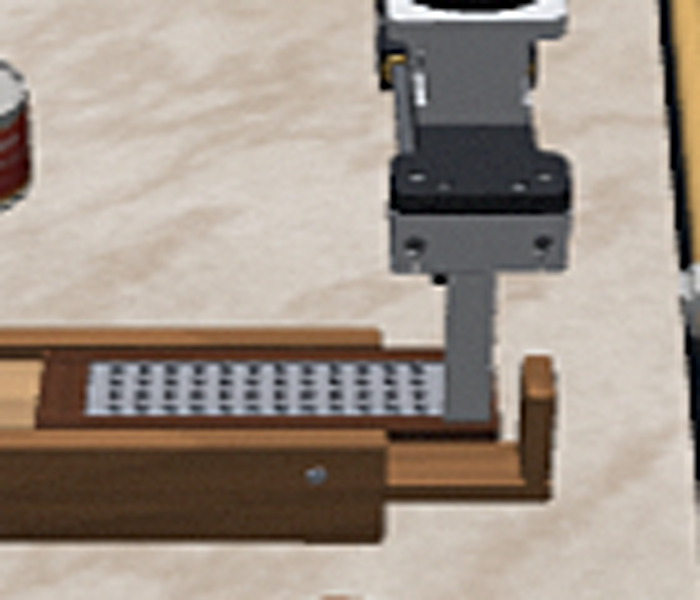

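The open fingers (near tip at (467,420)) straddle the overhanging end, clear of cheek (385) and post (537). Descend and grip.

Emit:
step_arm --targets '[[[1,0.01,0,-0.1,0,0,0],[1,0.01,0,-0.1,0,0,0],[1,0,0,-0.08,0,0,0],[1,0,0,0,0,0,0],[0,0,0,0,0,0,0],[-1,0,0,0,0,0,0],[-1,0,0,0,0,0,0],[-1,0,0,0,0,0,0],[-1,0,0,0,0,0,0],[-1,0,0,0,0,0,0],[-1,0,0,0,0,0,0]]]' --squeeze 50

```text
time: 10.5
position: [0.3827, 0.2332, -0.0036]
ee_rot: [0.999, 0.046, 0.0, -0.0]
force: [-0.2, 0.1, 1.6]
gripper_width: 0.0557
grasp_force: 50.0
```

Emit:
step_arm --targets '[[[-1,0,0,0.03,0,0,0],[-1,0,0,0.07,0,0,0],[-1,0,0,0.1,0,0,0],[-1,0,0,0.1,0,0,0],[-1,0,0,0.1,0,0,0],[-1,0,0,0.1,0,0,0],[-1,0,0,0,0,0,0]]]'

```text
time: 11.2
position: [0.3842, 0.2339, 0.0734]
ee_rot: [0.999, 0.046, 0.002, -0.001]
force: [0.4, 0.3, -1.5]
gripper_width: 0.0554
grasp_force: 50.0
```

Run:
```python
from h import *
b,W=grab("scene"); s=telemetry.sense();print(s["position"],s["gripper_width"],s["force"],s["wrist_torque"])
cv2.imwrite("pics/m5.png",cv2.resize(b[180:340,240:430],None,fx=3,fy=3,interpolation=cv2.INTER_CUBIC))
```

```text
[0.38332427 0.23346054 0.07227054] 0.05527235671838363 [ 0.27571104 -0.35223492 -0.98513268] [ 0.02167269  0.11973424 -0.00162615]
```

View pics/m5.png

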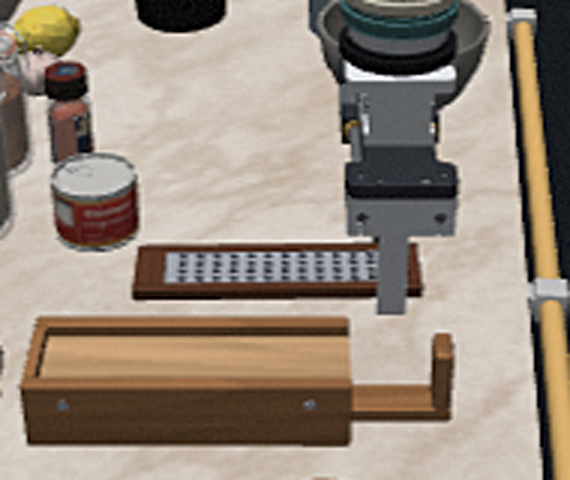

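The grater hangs level from the front end, but fingertips at (390,312) project about 12 mm below its underside, too deep to lay it flat. I'll set it back on the deck and regrip shallower.

Emit:
step_arm --targets '[[[-1,0,0,-0.1,0,0,0],[-1,0,0,-0.1,0,0,0],[-1,0,0,-0.1,0,0,0],[-1,0,0,-0.1,0,0,0],[-1,0,0,-0.05,0,0,0],[-1,0,0,-0.03,0,0,0],[-1,0,0,0,0,0,0],[-1,0,0,0,0,0,0]]]'

```text
time: 12.05
position: [0.3829, 0.2333, -0.0005]
ee_rot: [0.999, 0.046, 0.0, -0.0]
force: [0.1, 0.3, -1.5]
gripper_width: 0.0555
grasp_force: 50.0
```

Emit:
step_arm --targets '[[[-1,0,0,-0.015,0,0,0],[-1,0,0,-0.008,0,0,0],[-1,0,0,0,0,0,0]]]'

```text
time: 12.35
position: [0.3831, 0.2334, -0.0036]
ee_rot: [0.999, 0.046, 0.001, -0.0]
force: [-0.5, 0.3, 3.2]
gripper_width: 0.0557
grasp_force: 50.0
```

Emit:
step_arm --targets '[[[0.5,0,0,0,0,0,0],[0.5,0,0,0,0,0,0],[0.5,0,0,0,0,0,0],[0.5,0,0,0.05,0,0,0],[0.5,0,0,0.038,0,0,0],[0.5,0,0,0,0,0,0],[-1,0,0,0,0,0,0],[-1,0,0,0,0,0,0],[-1,0,0,0,0,0,0],[-1,0,0,0,0,0,0],[-1,0,0,0,0,0,0]]]' --squeeze 55

```text
time: 13.45
position: [0.3824, 0.2331, 0.0089]
ee_rot: [0.999, 0.046, -0.0, 0.0]
force: [-0.3, -1.0, 2.1]
gripper_width: 0.0552
grasp_force: 55.0
```

Emit:
step_arm --targets '[[[-1,0,0,0.03,0,0,0],[-1,0,0,0.07,0,0,0],[-1,0,0,0.1,0,0,0],[-1,0,0,0.1,0,0,0],[-1,0,0,0.1,0,0,0],[-1,0,0,0.05,0,0,0],[-1,0,-0.1,0,0,0,0],[-1,-0.03,-0.2,0,0,0,0],[-1,-0.03,-0.2,0,0,0,0],[-1,-0.03,-0.2,0,0,0,0],[-1,-0.03,-0.2,0,0,0,0],[-1,0,-0.2,0,0,0,0]]]'

```text
time: 14.65
position: [0.3634, 0.0671, 0.0765]
ee_rot: [0.999, 0.047, -0.0, 0.0]
force: [0.9, -0.6, -0.9]
gripper_width: 0.0551
grasp_force: 55.0
```

Emit:
step_arm --targets '[[[-1,0,-0.15,0,0,0,0],[-1,0,-0.05,-0.03,0,0,0],[-1,0,0,-0.1,0,0,0],[-1,0,0,-0.15,0,0,0],[-1,0,0,-0.15,0,0,0],[-1,0,0,-0.1,0,0,0],[-1,0,0,-0.1,0,0,0],[-1,0,0,0,0,0,0],[-1,0,0,0,0,0,0]]]'

```text
time: 15.55
position: [0.3644, 0.0385, -0.0181]
ee_rot: [0.999, 0.046, -0.0, -0.0]
force: [0.3, -0.0, -1.7]
gripper_width: 0.0551
grasp_force: 55.0
```

Run:
```python
from h import *
b,W=grab("scene"); s=telemetry.sense();print(s["position"],s["gripper_width"],s["force"],s["wrist_torque"])
cv2.imwrite("pics/m6.png",cv2.resize(b[160:320,230:430],None,fx=3,fy=3,interpolation=cv2.INTER_CUBIC))
```

```text
[ 0.3650267   0.03841378 -0.01768389] 0.055441093461311076 [ 0.71681066 -0.45302973 -0.91955593] [ 0.03498787  0.10335807 -0.02715086]
```

View pics/m6.png

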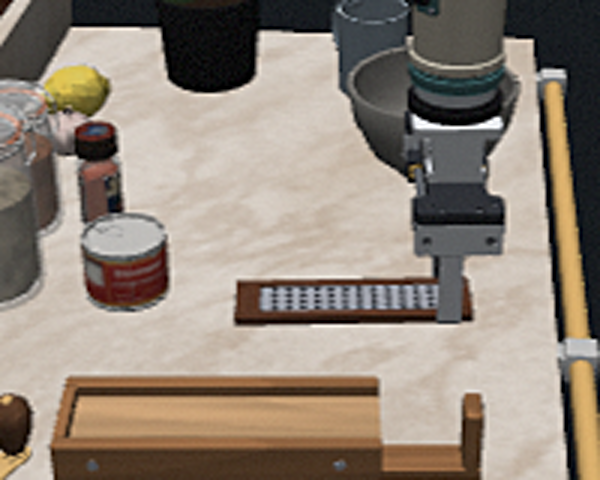

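The grater hangs level about 18 mm above bare worktop, well clear of tin, bowl and caddy. Lower with guard.

Emit:
step_arm --targets '[[[-1,0,0,-0.06,0,0,0],[-1,0,0,-0.04,0,0,0],[-1,0,0,0,0,0,0],[-1,0,0,0,0,0,0]]]'

```text
time: 16.0
position: [0.3644, 0.0381, -0.0332]
ee_rot: [0.999, 0.046, -0.0, 0.0]
force: [-0.5, -0.2, -1.2]
gripper_width: 0.0554
grasp_force: 55.0
```

Emit:
step_arm --targets '[[[-1,0,0,-0.01,0,0,0],[-1,0,0,0,0,0,0],[-1,0,0,0,0,0,0]]]'

```text
time: 16.3
position: [0.3647, 0.0381, -0.0345]
ee_rot: [0.999, 0.046, 0.0, 0.0]
force: [0.4, -0.0, -0.8]
gripper_width: 0.0554
grasp_force: 55.0
```

Emit:
step_arm --targets '[[[-1,0,0,-0.008,0,0,0],[-1,0,0,0,0,0,0],[-1,0,0,0,0,0,0]]]'

```text
time: 16.6
position: [0.3647, 0.0381, -0.0357]
ee_rot: [0.999, 0.046, 0.0, 0.0]
force: [0.5, 0.2, -0.8]
gripper_width: 0.0551
grasp_force: 55.0
```

Emit:
step_arm --targets '[[[-1,0,0,-0.007,0,0,0],[-1,0,0,0,0,0,0],[-1,0,0,0,0,0,0]]]'

```text
time: 16.9
position: [0.3648, 0.0381, -0.0361]
ee_rot: [0.999, 0.046, 0.0, 0.0]
force: [-1.6, -1.6, 9.5]
gripper_width: 0.0553
grasp_force: 55.0
```

Emit:
step_arm --targets '[[[1,0,0,0,0,0,0],[1,0,0,0,0,0,0],[1,0,0,0,0,0,0],[1,0,0,0,0,0,0],[1,0,0,0.1,0,0,0],[1,0,0,0.2,0,0,0],[1,0,0,0.2,0,0,0],[1,0,0,0.1,0,0,0],[1,0,0,0,0,0,0],[1,0,0,0,0,0,0]]]'

```text
time: 17.9
position: [0.3642, 0.0382, 0.0528]
ee_rot: [0.999, 0.046, -0.0, 0.0]
force: [0.1, 0.3, -0.1]
gripper_width: 0.0947
grasp_force: 0.0
```

Run:
```python
from h import *
s=telemetry.sense();print(s["time"],s["position"],s["gripper_width"])
d=imaging.get_image("scene");p=d["pixels"];q=p.astype(int)
R=slice(248,275),slice(300,395)
S=cv2.cvtColor(p,cv2.COLOR_BGR2HSV)
m=np.zeros((480,640),np.uint8); m[R]=((S[...,2]<130))[R]
c=big(cv2.morphologyEx(m,cv2.MORPH_CLOSE,np.ones((5,5))));print(c.min(0),c.max(0));w=rays(d,c,.007); print("frame",cv2.minAreaRect(np.float32(w)))
cv2.imwrite("pics/m7.png",np.hstack([cv2.resize(p[160:320,230:430],None,fx=2.5,fy=2.5),cv2.resize(m[240:280,290:400]*255,(300,400)).repeat(3).reshape(400,300,3)]))
```

```text
17.9 [0.36419803 0.03818773 0.05281648] 0.09468612577247583
[308. 258.] [386. 273.]
frame ((0.4425196051597595, 0.0488937571644783), (0.19832530617713928, 0.0675678476691246), 4.8401618003845215)
```

View pics/m7.png

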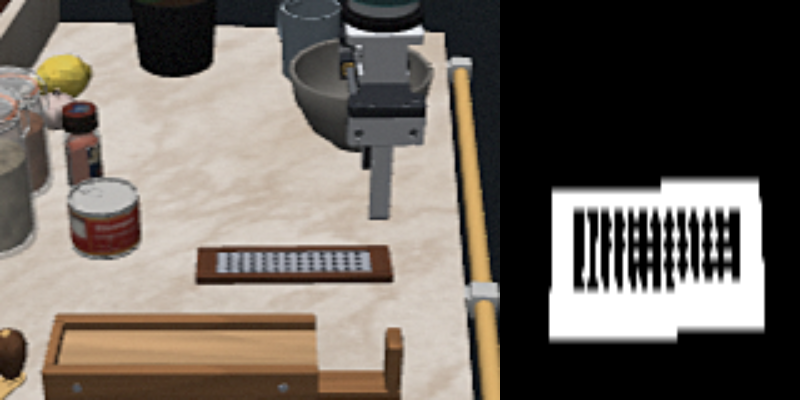

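The grater lies flat on the bare worktop (corners about (198,250)–(391,278)), released. Now take it by its middle.

Emit:
step_arm --targets '[[[1,0.17,0.015,0,0,0,0],[1,0.17,0.015,0,0,0,0],[1,0.17,0.015,0,0,0,0],[1,0,0,-0.15,0,0,0],[1,0,0,-0.15,0,0,0],[1,0,0,-0.15,0,0,0],[1,0,0,-0.09,0,0,0],[1,0,0,-0.03,0,0,0],[1,0,0,0,0,0,0],[1,0,0,0,0,0,0]]]'

```text
time: 18.95
position: [0.4412, 0.0449, -0.0323]
ee_rot: [0.999, 0.046, -0.0, 0.0]
force: [0.2, -0.7, 0.3]
gripper_width: 0.0939
grasp_force: 0.0
```

Emit:
step_arm --targets '[[[1,0,0,-0.017,0,0,0],[-1,0,0,0,0,0,0],[-1,0,0,0,0,0,0],[-1,0,0,0,0,0,0],[-1,0,0,0,0,0,0],[-1,0,0,0,0,0,0],[-1,0,0,0,0,0,0],[-1,0,0,0,0,0,0]]]' --squeeze 40

```text
time: 19.75
position: [0.4411, 0.0449, -0.0348]
ee_rot: [0.999, 0.046, 0.0, 0.0]
force: [0.1, 0.1, 1.8]
gripper_width: 0.0554
grasp_force: 40.0
```

Emit:
step_arm --targets '[[[-1,0,0,0.05,0,0,0],[-1,0,0,0.12,0,0,0],[-1,0,0,0.2,0,0,0],[-1,0,0,0.25,0,0,0],[-1,0,0,0.25,0,0,0],[-1,0,0,0.15,0,0,0],[-1,-0.03,-0.15,0,0,0,0],[-1,-0.05,-0.25,0,0,0,0],[-1,-0.05,-0.25,0,0,0,0],[-1,-0.05,-0.25,0,0,0,0],[-1,-0.05,-0.25,0,0,0,0],[-1,-0.05,-0.25,0,0,0,0]]]'

```text
time: 20.95
position: [0.3983, -0.1664, 0.1185]
ee_rot: [0.999, 0.046, 0.0, 0.0]
force: [0.0, -0.1, -1.1]
gripper_width: 0.0554
grasp_force: 40.0
```

Emit:
step_arm --targets '[[[-1,-0.05,-0.25,0,0,0,0],[-1,-0.03,-0.15,0,0,0,0],[-1,0,-0.07,0,0,0,0],[-1,0,0,-0.1,0,0,0],[-1,0,0,-0.1,0,0,0],[-1,0,0,0,0,0,0],[-1,0,0,0,0,0,0]]]'

```text
time: 21.65
position: [0.3871, -0.2349, 0.0883]
ee_rot: [0.999, 0.047, -0.0, -0.0]
force: [0.2, -0.7, -0.7]
gripper_width: 0.0553
grasp_force: 40.0
```

Run:
```python
from h import *
b,W=grab("scene"); s=telemetry.sense();print(s["position"],s["gripper_width"],s["force"],s["wrist_torque"])
d=imaging.get_image("top")["pixels"]
cv2.imwrite("pics/m8.png",np.hstack([cv2.resize(b[100:240,300:440],(400,400)),cv2.resize(d[210:330,340:460],(400,400))]))
```

```text
[ 0.38756634 -0.23532069  0.08872142] 0.0553648238918386 [ 0.17054414  0.2524426  -0.87623964] [ 0.04889775 -0.03838601 -0.02968929]
```

View pics/m8.png

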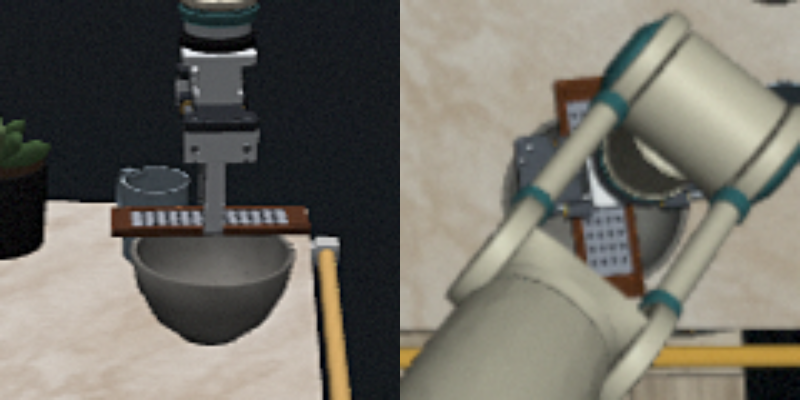

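The held grater is level and over the bowl (spans columns 113–308 vs rim 135–293 left panel), centred within a few mm. Lower with guard, nudging 2 mm toward -x.

Emit:
step_arm --targets '[[[-1,-0.013,0,-0.06,0,0,0],[-1,0,0,-0.06,0,0,0],[-1,0,0,-0.03,0,0,0],[-1,0,0,0,0,0,0],[-1,0,0,0,0,0,0]]]'

```text
time: 22.25
position: [0.3851, -0.2356, 0.0655]
ee_rot: [0.999, 0.046, -0.0, -0.0]
force: [0.6, -1.0, -0.7]
gripper_width: 0.0561
grasp_force: 40.0
```

Emit:
step_arm --targets '[[[-1,0,0,-0.008,0,0,0],[-1,0,0,0,0,0,0],[-1,0,0,0,0,0,0]]]'

```text
time: 22.55
position: [0.3852, -0.2357, 0.0646]
ee_rot: [0.999, 0.046, 0.0, 0.0]
force: [0.1, 0.8, -1.2]
gripper_width: 0.0556
grasp_force: 40.0
```

Emit:
step_arm --targets '[[[-1,0,0,-0.008,0,0,0],[-1,0,0,0,0,0,0],[-1,0,0,0,0,0,0]]]'

```text
time: 22.85
position: [0.3851, -0.2356, 0.0632]
ee_rot: [0.999, 0.046, -0.0, 0.0]
force: [-0.5, -0.0, -1.7]
gripper_width: 0.0555
grasp_force: 40.0
```

Emit:
step_arm --targets '[[[-1,0,0,-0.007,0,0,0],[-1,0,0,0,0,0,0],[-1,0,0,0,0,0,0]]]'

```text
time: 23.15
position: [0.385, -0.2356, 0.0621]
ee_rot: [0.999, 0.046, -0.0, -0.0]
force: [-0.8, 0.2, -0.7]
gripper_width: 0.0552
grasp_force: 40.0
```

Emit:
step_arm --targets '[[[-1,0,0,-0.007,0,0,0],[-1,0,0,0,0,0,0],[-1,0,0,0,0,0,0]]]'

```text
time: 23.45
position: [0.3851, -0.2356, 0.0611]
ee_rot: [0.999, 0.046, -0.0, 0.0]
force: [0.2, -0.7, -1.3]
gripper_width: 0.055
grasp_force: 40.0
```

Emit:
step_arm --targets '[[[-1,0,0,-0.007,0,0,0],[-1,0,0,0,0,0,0],[-1,0,0,0,0,0,0]]]'

```text
time: 23.75
position: [0.3851, -0.2356, 0.0601]
ee_rot: [0.999, 0.046, -0.0, 0.0]
force: [0.4, 0.3, -1.4]
gripper_width: 0.0555
grasp_force: 40.0
```

Emit:
step_arm --targets '[[[-1,0,0,-0.007,0,0,0],[-1,0,0,0,0,0,0],[-1,0,0,0,0,0,0]]]'

```text
time: 24.05
position: [0.3852, -0.2357, 0.0592]
ee_rot: [0.999, 0.046, 0.0, 0.0]
force: [0.2, 0.0, -0.3]
gripper_width: 0.0555
grasp_force: 40.0
```

Emit:
step_arm --targets '[[[-1,0,0,-0.005,0,0,0],[-1,0,0,0,0,0,0],[-1,0,0,0,0,0,0]]]'

```text
time: 24.35
position: [0.3853, -0.2358, 0.0589]
ee_rot: [0.999, 0.046, 0.0, 0.0]
force: [-0.5, 0.8, 5.7]
gripper_width: 0.0552
grasp_force: 40.0
```

Emit:
step_arm --targets '[[[0.6,0,0,0,0,0,0],[0.6,0,0,0,0,0,0],[0.6,0,0,0,0,0,0],[0.6,0,0,0,0,0,0],[0.6,0,0,0,0,0,0],[0.6,0,0,0.05,0,0,0],[0.6,0,0,0.15,0,0,0],[0.6,0,0,0.25,0,0,0],[0.6,0,0,0.25,0,0,0],[0.6,0,0,0.1,0,0,0]]]'

```text
time: 25.35
position: [0.3869, -0.237, 0.1824]
ee_rot: [0.999, 0.046, 0.002, 0.002]
force: [0.1, -0.3, 0.2]
gripper_width: 0.0752
grasp_force: 0.0
```

Emit:
step_arm --targets '[[[0.6,0,0.2,0,0,0,0],[0.6,0,0.3,0,0,0,0],[0.6,0,0.3,0,0,0,0],[0.6,0,0.3,0,0,0,0],[0.6,0,0.3,0,0,0,0],[0.6,0,0.3,0,0,0,0],[0.6,0,0.2,0,0,0,0],[0.6,0,0,0,0,0,0],[0.6,0,0,0,0,0,0]]]'

```text
time: 26.25
position: [0.3851, 0.0495, 0.1787]
ee_rot: [0.999, 0.047, 0.0, 0.0]
force: [-0.3, -0.1, -0.3]
gripper_width: 0.0754
grasp_force: 0.0
```

Run:
```python
from h import *
d=imaging.get_image("top");p=d["pixels"];print(telemetry.sense()["position"])
S=cv2.cvtColor(p,cv2.COLOR_BGR2HSV)
def R(m):
    o=np.zeros((480,640),np.uint8);o[228:312,360:440]=m[228:312,360:440];return o
g=R((S[...,1]>100)&(S[...,2]<115)); c=big(cv2.morphologyEx(g,cv2.MORPH_CLOSE,np.ones((9,9))))
print("grater",cv2.minAreaRect(np.float32(rays(d,c,.105))))
b=R(S[...,2]<135)&(S[...,1]<80).astype(np.uint8); v,u=np.nonzero(cv2.morphologyEx(b,cv2.MORPH_OPEN,np.ones((3,3))))
w=np.float32(rays(d,np.c_[u,v],.0955)); print("bowl",cv2.minEnclosingCircle(w))
W=grab("top")[1][228:312,360:440]; q=W[(W[...,2]>.098)&(W[...,2]<.115)]; A=np.c_[q[:,:2],np.ones(len(q))]; print("plane slopes",np.linalg.lstsq(A,q[:,2],rcond=None)[0],q.mean(0))
s=imaging.get_image("scene")["pixels"]
cv2.imwrite("pics/m9.png",np.hstack([cv2.resize(s[130:270,260:440],(400,400)),cv2.resize(p[200:330,330:460],(400,400))]))
```

```text
[0.38523013 0.04881395 0.17860331]
grater ((0.3895760476589203, -0.23230382800102234), (0.19634105265140533, 0.05644736811518669), 5.2751688957214355)
bowl ((0.39941874146461487, -0.26357781887054443), 0.11524815857410431)
plane slopes [-0.0010163  -0.00506712  0.10161901] [ 0.38687523 -0.23237256  0.10240329]
```

View pics/m9.png

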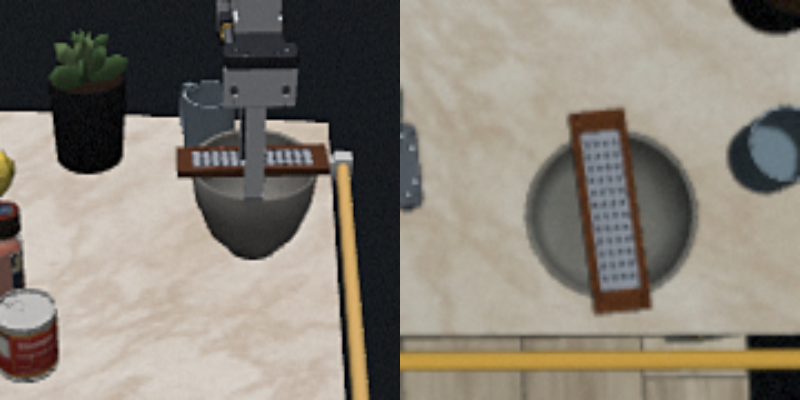

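The grater lies level across the bowl (right panel: grater centre about (610,210), rim centre about (612,215), so within ~4 mm). Both ends are past the rim, and the gripper is clear.

```bash
python3 -c "
from rig import ticket; print(ticket.finish_job())"
```

```text
the job is handed in; nothing more can be done
None
```

The grater rests level across the bowl, centred to about 4 mm, with both ends past the rim, and the job was handed in at about 26 s; I first gripped the front end too deep, so I set it back on the deck and regripped before laying it on the worktop, and the judge returned no verdict.

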